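# Park the shear blade in the sloping slotted rack

## Task

Take the shear blade by its blue carrier out of the white draining stand and slide it, edge first and leaning with the rack, into the slot of the sloping blade rack until the carrier's underside sits fully home on the rack's face, then let go. Hold it while it goes in and lower it, do not let it drop; the slot plate is clamped somewhere else each day, so feel or look for the slot. Leave the other things on the bench where they stand.

Things in the scene. Friction and masses are not known exactly. Their poses are not given: they have to be found in the camera images.
- blade_grip (a point): Centre of the blue carrier block (handle) of the shear blade: 16 mm thick (x), 40 mm wide (y), 55 mm tall (z); take it across its thickness or width. z points from the blade's edge up to the carrier, x through the thickness, y across the width. A 6 mm stub on top is only for show.
- blade_shoulder (a point): Centre of the carrier's underside, where the steel blade leaves it: 27.5 mm below blade_grip along the blade's z.
- blade_edge (a point): Centre of the steel blade's lower edge: 60 mm below blade_shoulder along the blade's z. The steel is 4 mm thick (x), 50 mm wide (y), 60 mm long (z).
- blade: The shear blade, loose, about 0.2 kg; origin at blade_edge, axes as blade_grip. Either way round (half a turn about z) is the same blade. At the start it stands upright in the draining stand, edge down.
- stand: White fixed draining stand, 70 (x) x 90 (y) x 70 mm (z), origin at the centre of its underside, z up. One upright slot, 8 (x) x 56 mm (y), right through. The carrier rests on its top; pull the blade straight up by more than 60 mm to clear it.
- rack: Fixed sloping blade rack: aluminium base plate 150 x 124 mm, four black posts and a sloping aluminium frame 136 mm along the slope, 105 mm across (y). Origin at the centre of its underside, z up, x to the rear; the face slopes up to the rear at 30 degrees. Thumbscrews at its sides do not rise above the face.
- rack_face (a point): Centre of the frame's top face, 110 mm above rack. z: outward normal, 30 degrees from vertical towards the front (robot side); x: up the slope; y: level. A steel-topped slotted insert lies flush in the face (top at z = 0), covering at least 33 mm up and down slope and 40 mm to both sides.
- cradle: The sloping frame itself (same pose as rack_face). The insert in it is clamped anywhere from 12 mm down slope to 12 mm up slope, different each time; this pose does NOT tell where. So the slot's centre is at y = 0 and an unknown x from -12 to +12 mm: feel for it (the edge lands on steel at z = 0 beside it, sinks where it is) or look.
- slot_note (a point): Same point as rack_face. The insert's slot, black inside, runs along y: 56 mm long, 6 mm wide, 45 mm deep, open below, walls parallel to rack_face z, 1.5 mm 45-degree bevels along both long lips. The blade's y goes along the slot. The clamped insert does not shift for pushes under 80 N.
- weight: Bystander: brass calibration weight, 38 mm across, 54 mm tall; origin at the centre of its underside. Leave it alone.
- probe: Bystander: black compression probe standing on its foot, 36 mm across, 85 mm tall; origin at the centre of its underside. Leave it alone.
- cup: Bystander: white plastic sample cup, 64 mm across, 60 mm tall; origin at the centre of its underside. Leave it alone.
- dish: Bystander: shallow glass dish, 90 mm across, 16 mm tall; origin at the centre of its underside. Leave it alone.
- penpot: Bystander: terracotta-coloured pot, 72 mm across, 90 mm tall; origin at the centre of its underside. Leave it alone.
- spare: Bystander: spare blank aluminium plate lying flat, 70 x 80 x 10 mm; origin at the centre of its underside. Leave it alone.
There are look-alikes about, which are no part of the job. There is more than one size of the blade; the job needs the middle-sized.

How it is judged:
By the outcome, as a careful person would: the job done as asked, in the order asked, and still so for the second after the job is handed in, with the robot touching nothing.
It also fails if it takes over 72 s, if anything falls off the work surface, if the arm or the gripper's body presses on something with over 40 N, if the wrist force passes 120 N, or if a joint passes its speed limit or range.

## Robot

A 6-joint arm with a two-finger parallel gripper is mounted at the origin on the work surface. World frame = base frame: x ahead of the robot, y to its left, z up, the work surface at z = 0. Lengths are in m, angles in degrees, forces in N, time in s.
With the tool pointing down it reaches from about 0.35 to 0.725 m from the base axis. Payload 6 kg.
Tool frame: the origin (TCP) lies midway between the tips of the shut fingers; the grasp point (between the pads) lies 19 mm behind it (bot.grip_depth is the distance from the TCP to the grasp point, in m); z points along the fingers, y is the line along which they close (so a half turn about z gives the same grasp; the last joint's range is limited). The gripper opens to 85 mm and grips with 20 to 120 N. Pads are 22 mm wide; open, the fingers measure 114 mm over their backs; the gripper's body (76 mm by 85 mm) begins 54 mm behind the grasp point. The pads swing forward as they close: fully open they stand 13 mm farther back than shut.
Start: joints at [86.156, 2.303, 4.859, 0, -92.561, -19.12], TCP at [0.234, 0.552, 0.206] pointing down, gripper open.
Joint ranges: [-146.85, 146.85], [-73.84, 115.35], [-62.03, 85.46], [-188.31, 113.3], [-161.28, -10.13], [-171.36, 171.36]. Speed limits (degrees/s): [147.25, 147.25, 172.46, 180, 180, 180].

## Interface

Orientations are given as a 3x3 rotation matrix whose columns are the frame's x, y, z axes.
In Python, from cell import bot gives the robot as it stands.
- The arm moves only by the tool arm_command, never from a script. Its argument "commands" is a list of rows, each an object with "slide": the shift along the tool's x, y, z in mm, a list of three; "turn": the turn about the tool's z in rad; "claw": the closure in counts, from 0 (fully open) to 255 (shut). In form: [{"slide": [tx, ty, tz], "turn": turn, "claw": claw}, ...]. A call has 1 to 20 rows; each row shifts and turns the commanded pose from where the row before left it, along the tool's axes as they then stand; what a row does not reach is not made up. A row lasts 1/10 s, in which the tool goes at most 50 mm and 8.59 degrees, less where a joint would pass 70% of its speed; a pose out of reach is approached as far as the arm can. A call is refused whole if a number of a shift passes 50 or a number of a turn 0.15, either way. A call with a gripper value outside its range is refused whole. The fingers move at their own pace and stop on an object; "squeeze" is the grip in N (left out, the last holds). Time passes only in rows, so rows that do not move let the fingers close. It gives the time, the measured TCP pose, the force, the opening and the grip force at its end, in the units of the state.
- bot.sense(): the state, without advancing time (a new reading comes with each control period).
- bot.get_image(name): name is "scene" or "top" or "wrist"; returns a dict with "frame" (480x640x3 uint8, red, green, blue), "vertical_fov" (degrees; the focal length in pixels is half the picture's height over the tangent of half this angle, whatever the lens; pixels are square), "cx", "cy" (the principal point, pixels), "origin" and "orientation" of the camera in the world; the wrist camera has in their place "mount" (4x4, takes a point from camera to tool coordinates, whose origin is the TCP and whose axes are the flange's). Camera axes: x right, y up, looking along -z (the intrinsics and any distortion apply to the point x, -y, -z); pixel columns grow to the right and rows downward; lengths in m; the calibration is good to about 2 mm. A picture is of the moment at which its call begins: read the wrist's pose just before it. There is no depth.
- bot.job_done(): hands the job in; it is judged then, once.
The state is a dict: "t": time; "qpos": joint angles; "qvel": joint speeds; "effort": joint torques, N m; "tool_pos": TCP position; "tool_rot": TCP orientation; "wrist_force": force on the tool from outside, world axes, zero at the start; "torque": the same for the moment, N m; "width": finger opening in m; "finger_force": force on a finger pad.
Only numpy, scipy, OpenCV 4.12 (cv2) and the standard library are available. Lean on these libraries where they do the work, as an engineer would, in place of code of your own. Each camera call takes 0.05 s, during which the arm holds its last target. There are 200 camera calls.

## Working session

There is one attempt and no reset: what is moved stays moved. The work goes in short steps, Python scripts to look and compute and a tool call to move; the robot and the scene stay as the last step left them, time stands still between calls to the robot, and variables do not carry over. Pictures are saved under pics/ and viewed, at most 11 in all, crops included, and the job is handed in when it is done.

Besides the shell and the picture viewer there is one more tool, called after "Call:" as name([rows], argument=value, ...), one row to a line, values as JSON. arm_command: Moves the arm, as the interface text tells. Its arguments: {"type":"object","properties":{"commands":{"type":"array","items":{"type":"object","properties":{"slide":{"type":"array","items":{"type":"number"}},"turn":{"type":"number"},"claw":{"type":"number"}}}},"squeeze":{"type":"number"}},"required":["commands"]}

```bash
ls; mkdir -p pics
python3 - <<'E'
from cell import bot
import cv2,json
s=bot.sense(); print({k:(v.tolist() if hasattr(v,'tolist') else v) for k,v in s.items()})
for n in ("scene","top"):
    d=bot.get_image(n); cv2.imwrite(f"pics/{n}0.png",d["frame"][:,:,::-1])
    print(n,{k:(v.tolist() if hasattr(v,'tolist') else v) for k,v in d.items() if k!="frame"})
print(bot.grip_depth)
E
```

```text
pics
{'t': 0.0, 'qpos': [86.1558518566857, 2.338809689993455, 4.801901304381564, -0.027203378872562838, -92.56097914188864, -19.11929602972242], 'qvel': [-0.06303640556889292, -0.0398352141528199, 0.09902794163363604, 0.026933159628378753, -0.08162987369092235, 0.02382972590675606], 'effort': [0.00012068340311088832, -36.82108998298645, 34.74268555641174, 6.932764649391174, -0.005422436079243198, 7.367021339632629e-06], 'tool_pos': [0.23386660392521702, 0.5521410802567966, 0.20477111810362122], 'tool_rot': [[0.9207621114628071, -0.3901240682151831, -0.0005877871965492016], [-0.3901244951107674, -0.9207605986282313, -0.0016728204774413963], [0.00011139623909244978, 0.0017695798981934904, -0.9999984280876953]], 'wrist_force': [0.2804331577189369, -0.9138952174437013, 0.14702687413338317], 'torque': [-0.022620042813550924, -0.008915356305158552, 0.02131131273387652], 'finger_force': 0.0, 'width': 0.08521492925928796}
scene {'vertical_fov': 44.24557291205789, 'cx': 324.78309865326895, 'cy': 238.70025277484856, 'origin': [1.475805477106056, 0.5969347829528557, 0.7789065278742575], 'orientation': [[-0.5433041569603813, -0.44674714117489095, 0.7108006646603753], [0.8393710298427017, -0.30583531696133354, 0.44935624304104477], [0.016639329625056078, 0.8407626007091554, 0.5411482070176395]]}
top {'vertical_fov': 53.04793874122975, 'cx': 326.30190305646346, 'cy': 236.4326873857599, 'origin': [0.34063418239943904, -0.010077897385702566, 1.2738578258703743], 'orientation': [[0.015915941929258017, 0.9777215638916646, -0.20930175893609146], [-0.9998592916789778, 0.014453736745260667, -0.008513890844467499], [-0.005299022147273396, 0.20940781502927713, 0.9778140351666806]]}
0.0187
```

View pics/scene0.png

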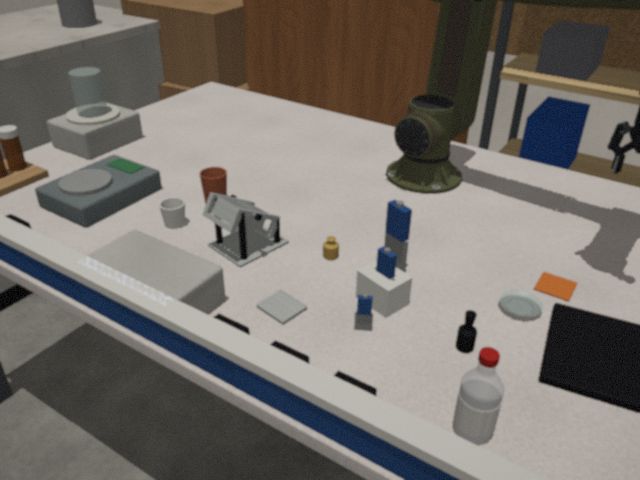

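View pics/top0.png

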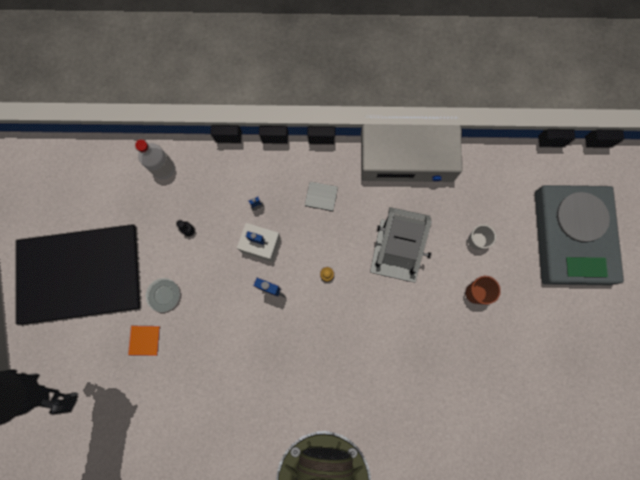

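The blade to take stands in the white stand at top (258,241), with the small and large look-alikes beside it. The rack is at top (402,243), and its dark slot shows near (405,239). I'll enlarge both.

```bash
cat > h.py <<'E'
import numpy as np, cv2
from cell import bot
def ray(d,u,v,R=None,o=None):
    f=240/np.tan(np.radians(d["vertical_fov"]/2))
    R=np.array(d["orientation"]) if R is None else R
    o=np.array(d["origin"]) if o is None else o
    r=R@np.array([(u-d["cx"])/f,-(v-d["cy"])/f,-1.]); return o,r
def atz(d,u,v,z,**k):
    o,r=ray(d,u,v,**k); return o+r*(z-o[2])/r[2]
def proj(d,p,R=None,o=None):
    f=240/np.tan(np.radians(d["vertical_fov"]/2))
    R=np.array(d["orientation"]) if R is None else R
    o=np.array(d["origin"]) if o is None else o
    c=(np.atleast_2d(p)-o)@R
    return np.c_[d["cx"]-f*c[:,0]/c[:,2],d["cy"]+f*c[:,1]/c[:,2]]
def wrist():
    s=bot.sense(); d=bot.get_image("wrist"); M=np.array(d["mount"])
    Rt=np.array(s["tool_rot"]);t=np.array(s["tool_pos"])
    d["orientation"]=Rt@M[:3,:3]; d["origin"]=Rt@M[:3,3]+t
    return s,d
E
python3 - <<'E'
import cv2,numpy as np
a=cv2.imread("pics/top0.png");b=cv2.imread("pics/scene0.png")
def c(i,u,v,w,h,k):
    return cv2.resize(i[v:v+h,u:u+w],None,fx=k,fy=k,interpolation=cv2.INTER_CUBIC)
o=np.vstack([np.hstack([c(a,225,205,80,60,5),c(a,365,200,80,60,5)]),np.hstack([c(b,345,190,100,75,4)[:300],c(b,200,190,100,75,4)])])
cv2.imwrite("pics/z0.png",o)
E
```

```text
(no output)
```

View pics/z0.png

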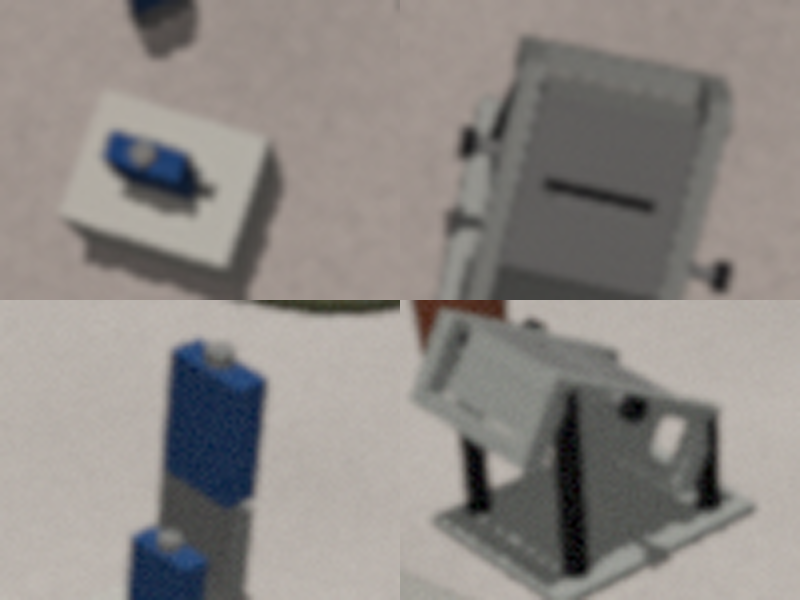

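Crops: stand top corners are at top (246.6,223.4), (279.4,233), (271,259) and (237.4,248). The slot ends are at (394,237) and (416,241.5), and the rear face corners at (390,208) and (430.6,215.5).

Run:
```python
from h import *
d=bot.get_image("top")
P=np.array([atz(d,u,v,.07) for u,v in [(246.6,223.4),(279.4,233),(271,259),(237.4,248)]])
print(P.round(4),"ctr",P.mean(0).round(4),[np.linalg.norm(P[i]-P[(i+1)%4]).round(4) for i in range(4)])
e=P[1]-P[0]+P[2]-P[3];print("long axis deg",np.degrees(np.arctan2(e[1],e[0])))
# blade carrier top z=.07+.055 : blue corners
Q=np.array([atz(d,u,v,.144) for u,v in [(390,208),(430.6,215.5)]]);print(Q.round(4),np.linalg.norm(Q[0]-Q[1]))
S=np.array([atz(d,u,v,.11) for u,v in [(394,237.2),(416,241.5)]]);print("slot",S.round(4),S.mean(0),np.linalg.norm(S[0]-S[1]))
for V in(Q,S):
    e=V[1]-V[0];print(np.degrees(np.arctan2(e[1],e[0])))
```

```text
[[0.6296 0.2064 0.07  ]
 [0.6055 0.1209 0.07  ]
 [0.5377 0.1397 0.07  ]
 [0.5648 0.2266 0.07  ]] ctr [0.5844 0.1734 0.07  ] [np.float64(0.0888), np.float64(0.0704), np.float64(0.091), np.float64(0.0679)]
long axis deg -106.5389644306583
[[ 0.6555 -0.154   0.144 ]
 [ 0.6381 -0.2521  0.144 ]] 0.09959215310850648
slot [[ 0.5903 -0.1673  0.11  ]
 [ 0.5802 -0.2214  0.11  ]] [ 0.5852695  -0.19438835  0.11      ] 0.05501059637364132
-100.06513643199133
-100.5234519150594
```

Call:
arm_command([
  {"slide":[12,5.3,0]},
  {"slide":[24.5,11,0]},
  {"slide":[24.5,11,0]},
  {"slide":[24.5,11,0]},
  {"slide":[24.5,11,0]},
  {"slide":[24.5,11,0]},
  {"slide":[24.5,11,0]},
  {"slide":[24.5,11,0]},
  {"slide":[24.5,11,0]},
  {"slide":[24.5,11,0]},
  {"slide":[24.5,11,0]},
  {"slide":[24.5,11,0]},
  {"slide":[24.5,11,0]},
  {"slide":[24.5,11,0]},
  {"slide":[24.5,11,0]},
  {"slide":[24.5,11,0]},
  {"slide":[24.5,11,0]},
  {"slide":[24.5,11,0]},
  {"slide":[24.5,11,0],"turn":-0.05},
  {"slide":[12,5,0],"turn":-0.06},
])

```text
invalid input
```

Call:
arm_command([
  {"slide":[0,0,0]},
  {"slide":[0,0,0]},
  {"slide":[0,0,0]},
])

```text
invalid input
```

Run:
```python
from h import *
s,d=wrist(); cv2.imwrite("pics/w1.png",d["frame"][:,:,::-1])
print(s["t"],np.round(s["tool_pos"],4),np.round(s["tool_rot"],3).tolist(),np.round(s["wrist_force"],2)); print(np.round(d["mount"],3).tolist(),d["vertical_fov"],d["cx"],d["cy"])
# predicted stand top corners for checking
c=np.array([.5844,.1734]);a=np.radians(-106.5);y=np.array([np.cos(a),np.sin(a)]);x=np.array([-y[1],y[0]])
for h,ax,ay in((.07,.035,.045),(.125,.008,.02)):
    print(proj(d,[np.r_[c+i*ax*x+j*ay*y,h] for i,j in((1,1),(1,-1),(-1,-1),(-1,1))]).round(0).tolist())
```

```text
0.15 [0.2339 0.5522 0.205 ] [[0.921, -0.39, -0.0], [-0.39, -0.921, -0.001], [0.0, 0.001, -1.0]] [ 0.15  0.14 -0.1 ]
[[-0.0, 0.966, 0.258, 0.066], [1.0, 0.0, 0.0, -0.0], [0.0, 0.258, -0.966, -0.167], [0.0, 0.0, 0.0, 1.0]] 70.30479251795768 321.20718598798516 236.32081824658758
[[808.0, -741.0], [631.0, -708.0], [617.0, -507.0], [777.0, -533.0]]
[[919.0, -968.0], [812.0, -946.0], [802.0, -873.0], [906.0, -893.0]]
```

View pics/w1.png

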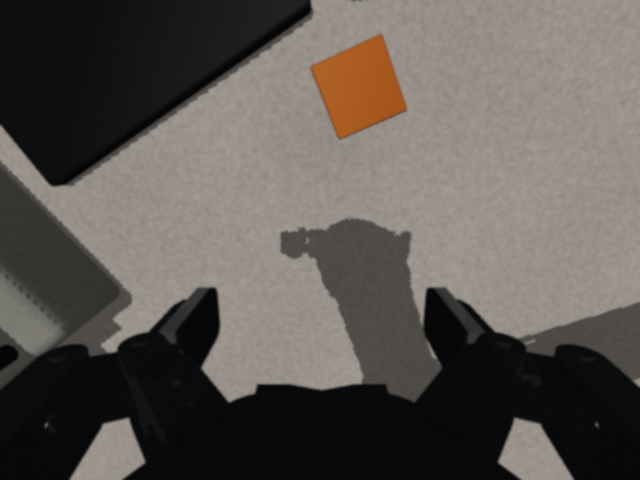

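The picture shows only the start area, because the move was refused. All keys seem to be needed, so I'll resend with full rows.

Call:
arm_command([
  {"slide":[12,5.3,0],"turn":0,"claw":0},
  {"slide":[24.5,11,0],"turn":0,"claw":0},
  {"slide":[24.5,11,0],"turn":0,"claw":0},
  {"slide":[24.5,11,0],"turn":0,"claw":0},
  {"slide":[24.5,11,0],"turn":0,"claw":0},
  {"slide":[24.5,11,0],"turn":0,"claw":0},
  {"slide":[24.5,11,0],"turn":0,"claw":0},
  {"slide":[24.5,11,0],"turn":0,"claw":0},
  {"slide":[24.5,11,0],"turn":0,"claw":0},
  {"slide":[24.5,11,0],"turn":0,"claw":0},
  {"slide":[24.5,11,0],"turn":0,"claw":0},
  {"slide":[24.5,11,0],"turn":0,"claw":0},
  {"slide":[24.5,11,0],"turn":0,"claw":0},
  {"slide":[24.5,11,0],"turn":0,"claw":0},
  {"slide":[24.5,11,0],"turn":0,"claw":0},
  {"slide":[24.5,11,0],"turn":0,"claw":0},
  {"slide":[24.5,11,0],"turn":0,"claw":0},
  {"slide":[24.5,11,0],"turn":0,"claw":0},
  {"slide":[24.5,11,0],"turn":-0.05,"claw":0},
  {"slide":[12,5,0],"turn":-0.06,"claw":0},
])

```text
t: 2.2
tool_pos: [0.5823, 0.1773, 0.2056]
tool_rot: [[0.958, -0.286, -0.0], [-0.286, -0.958, -0.001], [-0.0, 0.001, -1.0]]
wrist_force: [0.2, -0.2, 0.1]
width: 0.0856
finger_force: 0.0
```

Run:
```python
from h import *
s,d=wrist(); im=d["frame"][:,:,::-1].copy(); 
print(s["t"],np.round(s["tool_pos"],4),np.round(s["tool_rot"],3).tolist())
c=np.array([.5844,.1734]);a=np.radians(-106.5);y=np.array([np.cos(a),np.sin(a)]);x=np.array([-y[1],y[0]])
for h,ax,ay in((.07,.035,.045),(.125,.008,.02)):
    q=proj(d,[np.r_[c+i*ax*x+j*ay*y,h] for i,j in((1,1),(1,-1),(-1,-1),(-1,1))])
    cv2.polylines(im,[q.astype(int)],True,(0,0,255),1)
hsv=cv2.cvtColor(im,cv2.COLOR_BGR2HSV);m=cv2.inRange(hsv,(100,120,30),(130,255,255))
n,_,st,ce=cv2.connectedComponentsWithStats(m)
print([(st[i].tolist(),ce[i].round(1).tolist()) for i in range(1,n) if st[i][4]>100])
cv2.imwrite("pics/w2.png",im)
```

```text
2.2 [0.5823 0.1773 0.2056] [[0.958, -0.286, -0.0], [-0.286, -0.958, -0.001], [-0.0, 0.001, -1.0]]
[([253, 87, 36, 36, 543], [271.6, 105.8]), ([293, 211, 52, 31, 1164], [318.6, 224.5]), ([368, 321, 74, 78, 3863], [400.7, 354.8])]
```

View pics/w2.png

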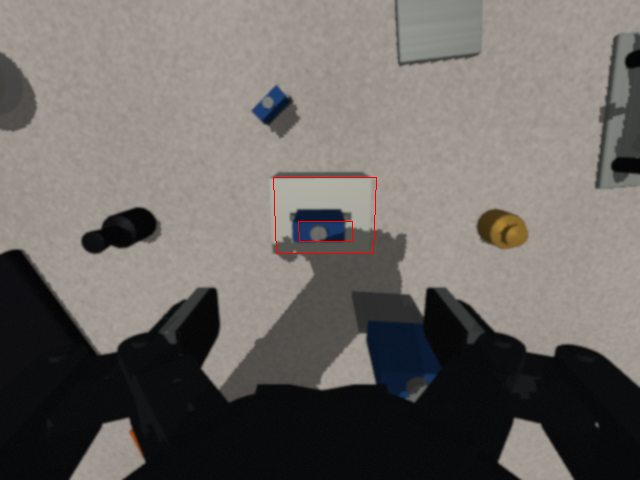

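The overlay fits the stand. The carrier's stub is at (318,234), a few mm to the tool's −y side, so the blade sits off-centre in its slot play. The big look-alike is clear of the fingers.

Run:
```python
from h import *
s,d=wrist();R=np.array(s["tool_rot"]);t=np.array(s["tool_pos"])
for u,v,z in((318.5,233.5,.131),(294,242,.125),(345,242,.125),(325,213,.07)): 
    p=atz(d,u,v,z);print(p.round(4),((p-t)@R*1000).round(1))
```

```text
[0.5866 0.1777 0.131 ] [ 3.3 -2.2 74.3]
[0.584  0.1978 0.125 ] [ -4.9 -20.8  80.3]
[0.5731 0.1609 0.125 ] [-4.9 17.7 80.4]
[0.5882 0.1715 0.07  ] [  6.6   3.2 135.4]
```

Call:
arm_command([
  {"slide":[3.2,-1.8,5],"turn":0,"claw":0},
  {"slide":[0,0,15],"turn":0,"claw":0},
  {"slide":[0,0,20],"turn":0,"claw":0},
  {"slide":[0,0,20],"turn":0,"claw":0},
  {"slide":[0,0,20],"turn":0,"claw":0},
  {"slide":[0,0,20],"turn":0,"claw":0},
  {"slide":[0,0,15],"turn":0,"claw":0},
  {"slide":[0,0,10],"turn":0,"claw":0},
  {"slide":[0,0,0],"turn":0,"claw":0},
  {"slide":[0,0,0],"turn":0,"claw":0},
  {"slide":[0,0,0],"turn":0,"claw":255},
  {"slide":[0,0,0],"turn":0,"claw":255},
  {"slide":[0,0,0],"turn":0,"claw":255},
  {"slide":[0,0,0],"turn":0,"claw":255},
  {"slide":[0,0,0],"turn":0,"claw":255},
  {"slide":[0,0,0],"turn":0,"claw":255},
  {"slide":[0,0,0],"turn":0,"claw":255},
  {"slide":[0,0,0],"turn":0,"claw":255},
  {"slide":[0,0,0],"turn":0,"claw":255},
  {"slide":[0,0,0],"turn":0,"claw":255},
], squeeze=30)

```text
t: 4.3
tool_pos: [0.5853, 0.1804, 0.0815]
tool_rot: [[0.958, -0.287, 0.001], [-0.287, -0.958, -0.0], [0.001, -0.0, -1.0]]
wrist_force: [-1.0, -1.2, 6.0]
width: 0.0391
finger_force: 33.6
```

Call:
arm_command([
  {"slide":[0,0,-5],"turn":0,"claw":255},
  {"slide":[0,0,-10],"turn":0,"claw":255},
  {"slide":[0,0,-15],"turn":0,"claw":255},
  {"slide":[0,0,-15],"turn":0,"claw":255},
  {"slide":[0,0,-15],"turn":0,"claw":255},
  {"slide":[0,0,-15],"turn":0,"claw":255},
  {"slide":[0,0,-20],"turn":0,"claw":255},
  {"slide":[0,0,-20],"turn":0,"claw":255},
  {"slide":[0,0,-20],"turn":0,"claw":255},
  {"slide":[0,0,-15],"turn":0,"claw":255},
  {"slide":[0,0,-10],"turn":0,"claw":255},
  {"slide":[0,0,0],"turn":0,"claw":255},
  {"slide":[0,0,0],"turn":0,"claw":255},
])

```text
t: 5.6
tool_pos: [0.5848, 0.1806, 0.2403]
tool_rot: [[0.958, -0.287, -0.001], [-0.287, -0.958, -0.0], [-0.001, 0.0, -1.0]]
wrist_force: [-0.3, -0.8, -2.4]
width: 0.0396
finger_force: 32.8
```

Call:
arm_command([
  {"slide":[2,12,0],"turn":0,"claw":255},
  {"slide":[3.7,24,0],"turn":0,"claw":255},
  {"slide":[3.7,24,0],"turn":0,"claw":255},
  {"slide":[3.7,24,0],"turn":0,"claw":255},
  {"slide":[3.7,24,0],"turn":0,"claw":255},
  {"slide":[3.7,24,0],"turn":0,"claw":255},
  {"slide":[3.7,24,0],"turn":0,"claw":255},
  {"slide":[3.7,24,0],"turn":0,"claw":255},
  {"slide":[3.7,24,0],"turn":0,"claw":255},
  {"slide":[3.7,24,0],"turn":0,"claw":255},
  {"slide":[3.7,24,0],"turn":0,"claw":255},
  {"slide":[3.7,24,0],"turn":0,"claw":255},
  {"slide":[3.7,24,0],"turn":0,"claw":255},
  {"slide":[3.7,24,0],"turn":0,"claw":255},
  {"slide":[3.7,24,0],"turn":0,"claw":255},
  {"slide":[2,12,0],"turn":-0.05,"claw":255},
  {"slide":[0,0,0],"turn":-0.055,"claw":255},
  {"slide":[0,0,0],"turn":0,"claw":255},
  {"slide":[0,0,0],"turn":0,"claw":255},
])

```text
t: 7.5
tool_pos: [0.5348, -0.1806, 0.2403]
tool_rot: [[0.982, -0.186, -0.001], [-0.186, -0.982, 0.0], [-0.001, 0.0, -1.0]]
wrist_force: [-0.5, 1.2, -1.3]
width: 0.0389
finger_force: 32.8
```

Run:
```python
from h import *
s,d=wrist(); im=d["frame"][:,:,::-1].copy(); 
print(s["t"],np.round(s["tool_pos"],4),np.round(s["tool_rot"],3).tolist(),np.round(s["wrist_force"],2))
cv2.imwrite("pics/w3.png",im)
```

```text
7.5 [ 0.5348 -0.1806  0.2403] [[0.982, -0.186, -0.001], [-0.186, -0.982, 0.0], [-0.001, 0.0, -1.0]] [-0.54  1.25 -1.26]
```

View pics/w3.png

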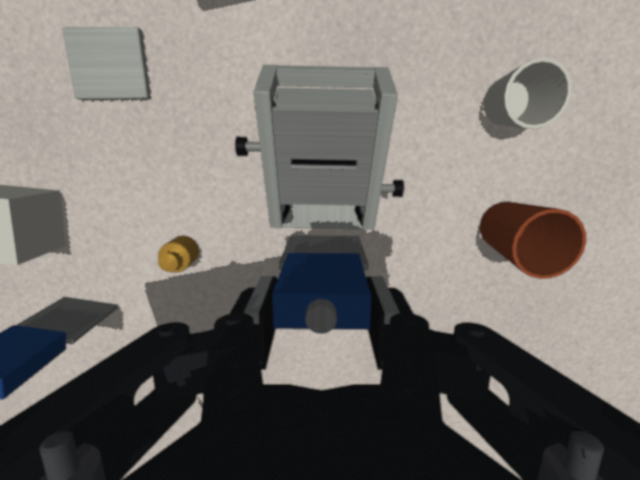

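The wrist picture shows the rack face with corners (258,67), (396,68), (376,228) and (269,228). The slot runs from (291,162) to (357,163), level in the picture. I'll fit the rack pose and slot offset.

Run:
```python
from h import *
from scipy.optimize import least_squares
s,d=wrist(); dt=bot.get_image("top")
g=cv2.cvtColor(d["frame"],cv2.COLOR_RGB2GRAY)
roi=g[150:176,280:370]; m=(roi<60).astype(np.uint8)
ys,xs=np.nonzero(m); ys+=150; xs+=280
print("slot px",xs.min(),xs.max(),ys.min(),ys.max(),ys.mean(),"slope",np.polyfit(xs,ys,1))
c,si=np.cos(np.pi/6),.5
def pts(p):
    x,y,a,o=p;X=np.array([np.cos(a),np.sin(a),0]);Y=np.array([-X[1],X[0],0])
    u=X*c+np.array([0,0,si]); O=np.array([x,y,.11])
    return np.array([O+.068*u+.0525*Y,O+.068*u-.0525*Y,O-.068*u-.0525*Y,O-.068*u+.0525*Y,O+o*u+.028*Y,O+o*u-.028*Y])
ow=np.array([[258,67],[396,68],[376,228],[269,228],[xs.min()-.5,162],[xs.max()+.5,162.5]])
ot=np.array([[390,208],[430.6,215.5],[394,237.2],[416,241.5]])
def f(p,w=1,t=1):
    P=pts(p);return np.r_[w*(proj(d,P)-ow).ravel(),t*2*(proj(dt,P[[0,1,4,5]])-ot).ravel()]
for w,t in((1,0),(0,1),(1,1)):
    r=least_squares(f,[.59,-.19,np.radians(-10.5),0],x_scale=[.01,.01,.1,.01],kwargs=dict(w=w,t=t))
    p=r.x;S=pts(p)[4:].mean(0);print(p[:2].round(4),np.degrees(p[2]).round(2),(p[3]*1e3).round(2),"slot",S.round(4),r.fun.round(1))
    X=np.array([np.cos(p[2]),np.sin(p[2]),0])
    R=np.array(s["tool_rot"]);print("slot in tool",((S-np.array(s["tool_pos"]))@R*1e3).round(1), "yaw tool", np.degrees(np.arctan2(R[1,0],R[0,0])))
# blade edge & stub in tool: carrier rear top edge
for u,v in((276,254),(363,254),(321,316)): print((( atz(d,u,v,.2403+.0187+.0275) -s["tool_pos"])@np.array(s["tool_rot"])*1e3).round(1))
```

```text
slot px 292 356 159 165 161.95987654320987 slope [1.90988634e-02 1.55773967e+02]
[ 0.5886 -0.1932] -11.53 -4.35 slot [ 0.5849 -0.1925  0.1078] [ -5.8   6.4   4.2   7.6   0.1  -9.8   1.2 -11.2   0.3  -0.2   0.4   0.2
  -0.   -0.    0.    0.   -0.    0.   -0.    0. ]
slot in tool [ 51.5   2.6 132.6] yaw tool -10.710654230703682
[ 0.5885 -0.1943] -9.24 -3.23 slot [ 0.5858 -0.1939  0.1084] [-0.   0.   0.   0.   0.  -0.   0.  -0.   0.  -0.   0.  -0.  -1.7  0.3
  2.9 -0.1 -1.1  0.3 -0.2 -0.5]
slot in tool [ 52.5   3.8 132. ] yaw tool -10.710654230703682
[ 0.5886 -0.1933] -11.2 -3.84 slot [ 0.5853 -0.1926  0.1081] [ -6.1   6.9   3.9   7.2   0.5 -10.    1.6 -10.9   0.4  -0.5   0.6  -0.5
  -0.7  -0.9   3.5   1.6  -2.   -0.1  -1.4   0.6]
slot in tool [ 51.9   2.7 132.3] yaw tool -10.710654230703682
[ 26.5 -17.  -46.1]
[ 26.5  15.4 -46.1]
[  1.   -0.3 -46.1]
```

Call:
arm_command([
  {"slide":[8,0.7,0],"turn":0,"claw":255},
  {"slide":[12,0.5,0],"turn":0,"claw":255},
  {"slide":[12,0.5,0],"turn":0,"claw":255},
  {"slide":[12,0.5,0],"turn":0,"claw":255},
  {"slide":[8,0.5,5],"turn":0,"claw":255},
  {"slide":[0,0,10],"turn":0,"claw":255},
  {"slide":[0,0,10],"turn":0,"claw":255},
  {"slide":[0,0,10],"turn":0,"claw":255},
  {"slide":[0,0,10],"turn":0,"claw":255},
  {"slide":[0,0,5],"turn":0,"claw":255},
  {"slide":[0,0,0],"turn":0,"claw":255},
  {"slide":[0,0,0],"turn":0,"claw":255},
], squeeze=20)

```text
t: 8.85
tool_pos: [0.5858, -0.1928, 0.1913]
tool_rot: [[0.983, -0.185, 0.001], [-0.185, -0.983, -0.0], [0.001, 0.0, -1.0]]
wrist_force: [0.1, -0.0, -0.6]
width: 0.0393
finger_force: 32.7
```

Run:
```python
from h import *
s,d=wrist(); im=d["frame"][:,:,::-1].copy(); 
print(s["t"],np.round(s["tool_pos"],4),np.round(s["wrist_force"],2))
e=bot.get_image("scene")["frame"][:,:,::-1]
a=cv2.resize(im[140:400,160:480],(480,390)); b=cv2.resize(e[130:270,190:300],(320,407))[:390]
cv2.imwrite("pics/w4.png",np.hstack([a,b]))
```

```text
8.85 [ 0.5858 -0.1928  0.1913] [ 0.05 -0.03 -0.58]
```

View pics/w4.png

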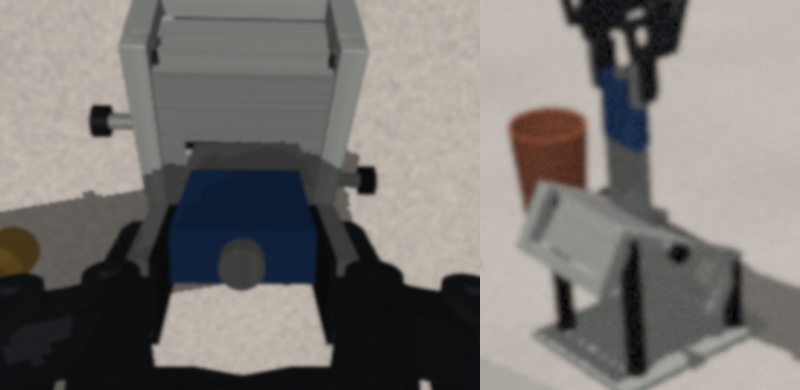

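The blade hangs just above the face. The slot's left end is visible at crop (186,145), about wrist (284,237). I'll check it.

Run:
```python
from h import *
s,d=wrist(); R=np.array(s["tool_rot"]);t=np.array(s["tool_pos"])
g=cv2.cvtColor(d["frame"],cv2.COLOR_RGB2GRAY); print(g[230:244,280:296:1])
print("slot end/ y",((atz(d,283.5,236,.108)-t)@R*1e3).round(1))
f=lambda u,v,z:((atz(d,u,v,t[2]-z)-t)@R*1e3).round(1)
print("carrier bottom-rear L,R at tool z 11.5",f(160+192/1.5,140+170/1.5,.0115),f(160+298/1.5,140+170/1.5,.0115))
print("carrier top rear at -43.5",f(160+170/1.5,140+230/1.5,-.0435),f(160+316/1.5,140+230/1.5,-.0435), "stub",f(160+241/1.5,140+265/1.5,-.0495))
```

```text
[[103 103 103 102 103 102 103 103 103 103 102 103 102 102 103 102]
 [105 104 105 104 104 103 105 104 104 104 103 104 104 104 103 104]
 [105 105 104 105 104 103 103 103 102 103 102 102 103 104 103 103]
 [105 105 102 100  97  96  96  95  95  95  94  91  92  95  96  96]
 [105 104  99  91  81  76  75  74  75  75  72  70  71  76  78  81]
 [106 104  97  81  62  50  44  44  46  48  53  54  56  60  61  63]
 [105 103  95  76  52  31  21  21  29  39  50  56  59  59  60  60]
 [102 101  93  75  49  28  22  24  32  44  56  60  61  62  62  63]
 [102 100  94  79  60  49  46  42  45  51  59  62  62  63  63  64]
 [103 102 100  92  86  87  85  76  64  60  61  62  62  62  63  63]
 [104 104 104 107 113 120 119 103  81  65  63  62  61  62  63  63]
 [104 104 106 113 124 133 130 111  83  66  62  63  62  62  62  63]
 [104 104 106 111 121 127 123 103  78  64  61  62  62  62  63  63]
 [103 104 105 107 111 111 104  86  69  63  62  61  62  62  63  63]]
slot end/ y [ -1.1 -28.9  83.6]
carrier bottom-rear L,R at tool z 11.5 [  8.3 -18.4  11.5] [ 8.3 20.4 11.5]
carrier top rear at -43.5 [  9.5 -19.  -43.5] [  9.5  19.2 -43.5] stub [  2.6  -0.4 -49.5]
```

Call:
arm_command([
  {"slide":[-1.5,-1.2,0],"turn":0,"claw":255},
  {"slide":[0,0,3],"turn":0,"claw":255},
  {"slide":[0,0,3],"turn":0,"claw":255},
  {"slide":[0,0,2],"turn":0,"claw":255},
  {"slide":[0,0,1],"turn":0,"claw":255},
  {"slide":[0,0,0],"turn":0,"claw":255},
])

```text
t: 9.6
tool_pos: [0.5846, -0.1912, 0.1818]
tool_rot: [[0.983, -0.185, 0.0], [-0.185, -0.983, -0.0], [0.0, 0.0, -1.0]]
wrist_force: [-0.2, 0.6, -1.5]
width: 0.0388
finger_force: 32.7
```

Call:
arm_command([
  {"slide":[0,0,1],"turn":0,"claw":255},
  {"slide":[0,0,1],"turn":0,"claw":255},
  {"slide":[0,0,0],"turn":0,"claw":255},
])

```text
t: 9.9
tool_pos: [0.5849, -0.1914, 0.1811]
tool_rot: [[0.983, -0.185, 0.002], [-0.185, -0.983, -0.001], [0.002, 0.0, -1.0]]
wrist_force: [-0.7, -0.3, 5.4]
width: 0.0392
finger_force: 33.4
```

Call:
arm_command([
  {"slide":[0,0,1],"turn":0,"claw":255},
  {"slide":[0,0,1],"turn":0,"claw":255},
  {"slide":[0,0,0],"turn":0,"claw":255},
])

```text
t: 10.2
tool_pos: [0.5853, -0.1916, 0.1805]
tool_rot: [[0.983, -0.185, 0.004], [-0.185, -0.983, -0.001], [0.004, 0.001, -1.0]]
wrist_force: [-0.8, 0.9, 9.5]
width: 0.0391
finger_force: 33.9
```

Call:
arm_command([
  {"slide":[-0.7,0,0.3],"turn":0,"claw":255},
  {"slide":[-0.7,0,0.3],"turn":0,"claw":255},
  {"slide":[0,0,0],"turn":0,"claw":255},
])

```text
t: 10.5
tool_pos: [0.5844, -0.1915, 0.1805]
tool_rot: [[0.983, -0.185, 0.005], [-0.185, -0.983, -0.002], [0.006, 0.001, -1.0]]
wrist_force: [0.4, 2.0, 9.3]
width: 0.0393
finger_force: 33.9
```

Call:
arm_command([
  {"slide":[-0.7,0,0.4],"turn":0,"claw":255},
  {"slide":[-0.7,0,0.4],"turn":0,"claw":255},
  {"slide":[0,0,0],"turn":0,"claw":255},
])

```text
t: 10.8
tool_pos: [0.5836, -0.1913, 0.1804]
tool_rot: [[0.983, -0.185, 0.007], [-0.185, -0.983, -0.002], [0.008, 0.001, -1.0]]
wrist_force: [0.7, 1.3, 10.9]
width: 0.0393
finger_force: 34.1
```

Call:
arm_command([
  {"slide":[-0.7,0,0.4],"turn":0,"claw":255},
  {"slide":[-0.7,0,0.4],"turn":0,"claw":255},
  {"slide":[0,0,0],"turn":0,"claw":255},
])

```text
t: 11.1
tool_pos: [0.5827, -0.1912, 0.1802]
tool_rot: [[0.983, -0.185, 0.009], [-0.185, -0.983, -0.003], [0.009, 0.001, -1.0]]
wrist_force: [2.2, 1.5, 11.3]
width: 0.0392
finger_force: 34.2
```

Call:
arm_command([
  {"slide":[-1,0,0],"turn":0,"claw":255},
  {"slide":[-1,0,0],"turn":0,"claw":255},
  {"slide":[-1,0,0],"turn":0,"claw":255},
  {"slide":[-1,0,0],"turn":0,"claw":255},
  {"slide":[0,0,0],"turn":0,"claw":255},
])

```text
t: 11.6
tool_pos: [0.5781, -0.1909, 0.179]
tool_rot: [[0.983, -0.185, 0.007], [-0.185, -0.983, -0.003], [0.007, 0.002, -1.0]]
wrist_force: [2.4, -1.6, 8.9]
width: 0.0392
finger_force: 34.0
```

Call:
arm_command([
  {"slide":[-1,0,0.1],"turn":0,"claw":255},
  {"slide":[-1,0,0.1],"turn":0,"claw":255},
  {"slide":[-1,0,0.1],"turn":0,"claw":255},
  {"slide":[-1,0,0.2],"turn":0,"claw":255},
  {"slide":[0,0,0],"turn":0,"claw":255},
])

```text
t: 12.1
tool_pos: [0.5739, -0.1902, 0.178]
tool_rot: [[0.983, -0.185, 0.006], [-0.185, -0.983, -0.003], [0.006, 0.002, -1.0]]
wrist_force: [1.3, -2.1, 8.4]
width: 0.0392
finger_force: 34.0
```

Run:
```python
from h import *
s,d=wrist(); im=d["frame"][:,:,::-1].copy(); 
print(s["t"],np.round(s["tool_pos"],4),np.round(s["wrist_force"],2))
R=np.array(s["tool_rot"]);print(proj(d,[np.array(s["tool_pos"])+R@np.array([x,y,z])/1e3 for x,y,z in((0,0,-49.5),(8,-20,11.5),(8,20,11.5))]).round(0).tolist())
e=bot.get_image("scene")["frame"][:,:,::-1]
a=cv2.resize(im[200:360,220:420],(480,384)); b=cv2.resize(e[130:250,200:300],(320,384))
cv2.imwrite("pics/w5.png",np.hstack([a,b]))
```

```text
12.1 [ 0.5739 -0.1902  0.178 ] [ 1.3  -2.11  8.43]
[[322.0, 323.0], [285.0, 254.0], [358.0, 254.0]]
```

View pics/w5.png

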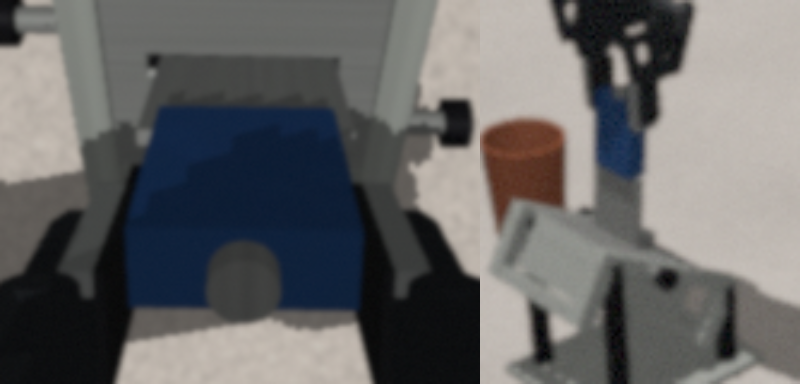

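The slot's black ends show on both sides of the blade at crop (153,60) and (336,60), at the same row as the edge. The carrier already leans about 8°, so the edge is caught in the slot. I'll go on along the arc.

Call:
arm_command([
  {"slide":[-1.6,0,0.25],"turn":0,"claw":255},
  {"slide":[-1.6,0,0.25],"turn":0,"claw":255},
  {"slide":[-1.6,0,0.3],"turn":0,"claw":255},
  {"slide":[-1.6,0,0.3],"turn":0,"claw":255},
  {"slide":[-1.6,0,0.35],"turn":0,"claw":255},
  {"slide":[-1.5,0,0.35],"turn":0,"claw":255},
  {"slide":[0,0,0],"turn":0,"claw":255},
])

```text
t: 12.9
tool_pos: [0.5639, -0.188, 0.175]
tool_rot: [[0.983, -0.185, 0.003], [-0.185, -0.983, -0.002], [0.003, 0.001, -1.0]]
wrist_force: [1.2, -1.4, 5.8]
width: 0.0389
finger_force: 34.2
```

Call:
arm_command([
  {"slide":[-1.5,0,0.4],"turn":0,"claw":255},
  {"slide":[-1.5,0,0.4],"turn":0,"claw":255},
  {"slide":[-1.6,0,0.45],"turn":0,"claw":255},
  {"slide":[-1.5,0,0.5],"turn":0,"claw":255},
  {"slide":[-1.6,0,0.5],"turn":0,"claw":255},
  {"slide":[-1.5,0,0.55],"turn":0,"claw":255},
  {"slide":[0,0,0],"turn":0,"claw":255},
])

```text
t: 13.6
tool_pos: [0.5539, -0.1853, 0.17]
tool_rot: [[0.983, -0.185, -0.001], [-0.185, -0.983, 0.0], [-0.001, -0.0, -1.0]]
wrist_force: [0.8, -0.6, 2.2]
width: 0.0392
finger_force: 34.0
```

Call:
arm_command([
  {"slide":[-1.5,0,0.8],"turn":0,"claw":255},
  {"slide":[-1.5,0,0.8],"turn":0,"claw":255},
  {"slide":[-1.5,0,0.8],"turn":0,"claw":255},
  {"slide":[-1.5,0,0.9],"turn":0,"claw":255},
  {"slide":[-1.5,0,0.9],"turn":0,"claw":255},
  {"slide":[0,0,0],"turn":0,"claw":255},
])

```text
t: 14.2
tool_pos: [0.5466, -0.1839, 0.1661]
tool_rot: [[0.983, -0.185, -0.0], [-0.185, -0.983, 0.0], [-0.0, -0.0, -1.0]]
wrist_force: [2.1, -0.3, 1.3]
width: 0.039
finger_force: 33.8
```

Call:
arm_command([
  {"slide":[-1.4,0,0.9],"turn":0,"claw":255},
  {"slide":[-1.4,0,0.9],"turn":0,"claw":255},
  {"slide":[-1.4,0,1],"turn":0,"claw":255},
  {"slide":[-1.4,0,1],"turn":0,"claw":255},
  {"slide":[0,0,0],"turn":0,"claw":255},
])

```text
t: 14.7
tool_pos: [0.5411, -0.183, 0.1623]
tool_rot: [[0.983, -0.185, -0.0], [-0.185, -0.983, 0.0], [-0.0, 0.0, -1.0]]
wrist_force: [1.2, -0.7, 0.9]
width: 0.0391
finger_force: 33.8
```

Call:
arm_command([
  {"slide":[0.8,0,1.3],"turn":0,"claw":255},
  {"slide":[1,0,1.7],"turn":0,"claw":255},
  {"slide":[1,0,1.7],"turn":0,"claw":255},
  {"slide":[1,0,1.7],"turn":0,"claw":255},
  {"slide":[1,0,1.7],"turn":0,"claw":255},
  {"slide":[0.7,0,1.2],"turn":0,"claw":255},
  {"slide":[0,0,0],"turn":0,"claw":255},
])

```text
t: 15.4
tool_pos: [0.5466, -0.1841, 0.1532]
tool_rot: [[0.983, -0.185, -0.0], [-0.185, -0.983, -0.0], [-0.0, 0.0, -1.0]]
wrist_force: [0.5, -1.5, 1.7]
width: 0.0391
finger_force: 33.8
```

Run:
```python
from h import *
s,d=wrist(); im=d["frame"][:,:,::-1].copy(); 
print(s["t"],np.round(s["tool_pos"],4),np.round(s["wrist_force"],2),np.round(s["torque"],2))
e=bot.get_image("scene")["frame"][:,:,::-1]
a=cv2.resize(im[180:380,200:450],(480,384)); b=cv2.resize(e[130:250,200:300],(320,384))
cv2.imwrite("pics/w6.png",np.hstack([a,b]))
```

```text
15.4 [ 0.5466 -0.1841  0.1532] [ 0.45 -1.52  1.67] [-0.09 -0.32 -0.2 ]
```

View pics/w6.png

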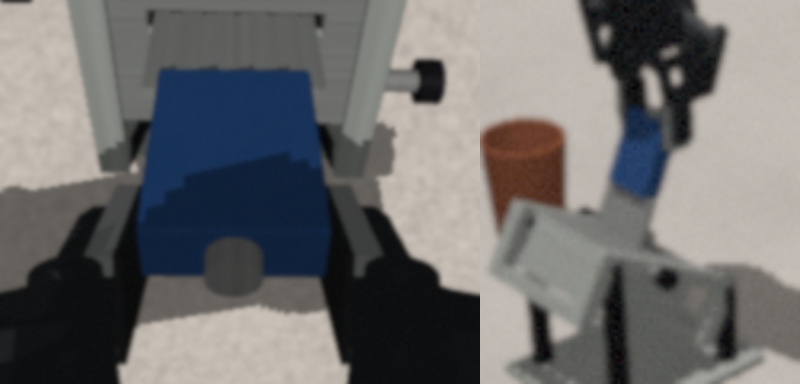

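The scene crop shows the blade leaning with the rack and entering the slot. The wrist crop shows the slot ends evenly at (152,15) and (320,15). Forces are small, so I'll go on down the slot.

Call:
arm_command([
  {"slide":[1.2,0,2.1],"turn":0,"claw":255},
  {"slide":[1.2,0,2.1],"turn":0,"claw":255},
  {"slide":[1.2,0,2.1],"turn":0,"claw":255},
  {"slide":[1.2,0,2.1],"turn":0,"claw":255},
  {"slide":[1.2,0,2.1],"turn":0,"claw":255},
  {"slide":[1.2,0,2.1],"turn":0,"claw":255},
  {"slide":[0,0,0],"turn":0,"claw":255},
])

```text
t: 16.2
tool_pos: [0.5511, -0.1865, 0.1495]
tool_rot: [[0.983, -0.184, -0.0], [-0.184, -0.983, -0.004], [0.0, 0.004, -1.0]]
wrist_force: [-27.3, 10.7, 37.5]
width: 0.039
finger_force: 39.7
```

Call:
arm_command([
  {"slide":[1.2,0,2.1],"turn":0,"claw":255},
  {"slide":[1.2,0,2.1],"turn":0,"claw":255},
  {"slide":[1.2,0,2.1],"turn":0,"claw":255},
  {"slide":[1.2,0,2.1],"turn":0,"claw":255},
  {"slide":[1.2,0,2.1],"turn":0,"claw":255},
  {"slide":[0,0,0],"turn":0,"claw":255},
])

```text
t: 16.8
tool_pos: [0.5583, -0.1886, 0.1404]
tool_rot: [[0.983, -0.184, 0.004], [-0.184, -0.983, -0.005], [0.005, 0.005, -1.0]]
wrist_force: [-21.9, 5.6, 33.7]
width: 0.0396
finger_force: 45.4
```

Call:
arm_command([
  {"slide":[-2,0,-3.5],"turn":0,"claw":255},
  {"slide":[-2,0,-3.5],"turn":0,"claw":255},
  {"slide":[0,0,0],"turn":0,"claw":255},
])

```text
t: 17.1
tool_pos: [0.5565, -0.186, 0.1381]
tool_rot: [[0.983, -0.185, 0.003], [-0.185, -0.983, -0.001], [0.003, 0.0, -1.0]]
wrist_force: [2.9, -0.2, 2.6]
width: 0.0393
finger_force: 41.2
```

Run:
```python
from h import *
s,d=wrist(); im=d["frame"][:,:,::-1].copy(); 
print(s["t"],np.round(s["tool_pos"],4),np.round(s["wrist_force"],2),np.round(s["torque"],2),s["finger_force"])
e=bot.get_image("scene")["frame"][:,:,::-1]
a=cv2.resize(im[160:360,200:450],(480,384)); b=cv2.resize(e[140:240,215:298],(320,384))
cv2.imwrite("pics/w7.png",np.hstack([a,b]))
```

```text
17.1 [ 0.5565 -0.186   0.1381] [ 2.88 -0.23  2.57] [-0.59 -1.25 -0.05] 41.224308013916016
```

View pics/w7.png

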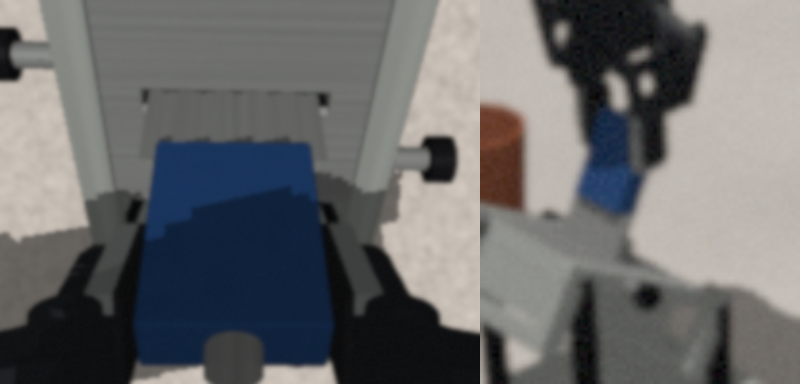

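The blade leans in the slot, with the slot ends at crop (147,95) and (323,98). I'll solve the carrier's pose from its rear-face corners here and in the previous picture.

```bash
cat > pnp.py <<'E'
from h import *
from scipy.optimize import least_squares
def solve(d,c,slot):  # corners: botL,botR,topR,topL px; slot ends L,R px. all in tool frame (mm)
    M=np.array(d["mount"]);k=dict(R=M[:3,:3],o=M[:3,3])
    def P(p):
        x,y,z,th=p;ax=np.array([-np.sin(th),0,-np.cos(th)]);n=np.array([np.cos(th),0,-np.sin(th)]);Y=np.array([0,1,0])
        s=np.array([x,y,z]) # shoulder centre
        return np.array([s+.008*n-.02*Y,s+.008*n+.02*Y,s+.008*n+.02*Y+.055*ax,s+.008*n-.02*Y+.055*ax]),s,ax
    r=least_squares(lambda p:(proj(d,P(p)[0],**k)-c).ravel(),[0.01,0,.01,.5],x_scale=[.01,.01,.01,.1])
    S=least_squares(lambda q:(proj(d,[[q[0],q[1]-.028,q[2]],[q[0],q[1]+.028,q[2]]],**k)-slot).ravel(),[.05,0,.06]).x
    _,s,ax=P(r.x)
    print("shoulder tool mm",(s*1e3).round(1),"lean",np.degrees(r.x[3]).round(1),"res",r.fun.round(1))
    print("slot tool mm",(S*1e3).round(1),"shoulder->slot",((S-s)*1e3).round(1),"dist",(np.linalg.norm(S-s)*1e3).round(1))
E
python3 - <<'E'
from pnp import *
d=bot.get_image("wrist")
q=lambda a,oy,h:np.array([[200+x/1.92,oy+y/1.92] for x,y in a])
print("w6");solve(d,q([(161,70),(308,70),(328,232),(140,232)],180,0),q([(150,13),(323,14)],180,0))
print("w7");solve(d,q([(156,142),(308,142),(331,323),(137,323)],160,0),q([(145,93),(326,94)],160,0))
E
```

```text
w6
shoulder tool mm [22.2  0.2 13. ] lean 27.0 res [ 0.1 -0.  -0.6 -0.   0.4  0.   0.   0. ]
slot tool mm [40.5  1.1 45.7] shoulder->slot [18.3  0.9 32.6] dist 37.4
w7
shoulder tool mm [14.7 -0.1  5.8] lean 28.0 res [ 1.1 -0.   0.  -0.1 -0.2  0.  -0.7  0.1]
slot tool mm [29.2  0.7 32.9] shoulder->slot [14.5  0.8 27.1] dist 30.8
```

The lean is about 28° with about 31 mm still to go. The grip slipped roughly 10 mm along the carrier while the blade was wedged. I'll bring the lean up to 30° and go down in small steps.

Call:
arm_command([
  {"slide":[-1,0,0],"turn":0,"claw":255},
  {"slide":[-1,0,0],"turn":0,"claw":255},
  {"slide":[0,0,0],"turn":0,"claw":255},
])

```text
t: 17.55
tool_pos: [0.5538, -0.185, 0.136]
tool_rot: [[0.983, -0.185, -0.001], [-0.185, -0.983, 0.001], [-0.001, -0.0, -1.0]]
wrist_force: [5.3, -2.0, -1.3]
width: 0.0393
finger_force: 40.6
```

Call:
arm_command([
  {"slide":[0.5,0,0.9],"turn":0,"claw":255},
  {"slide":[0.5,0,0.9],"turn":0,"claw":255},
  {"slide":[0.5,0,0.9],"turn":0,"claw":255},
  {"slide":[0,0,0],"turn":0,"claw":255},
])

```text
t: 17.95
tool_pos: [0.5551, -0.1856, 0.1342]
tool_rot: [[0.983, -0.185, -0.001], [-0.185, -0.983, 0.0], [-0.001, 0.0, -1.0]]
wrist_force: [1.6, -1.4, 0.8]
width: 0.0393
finger_force: 40.9
```

Run:
```python
from h import *
s=bot.sense();R=np.array(s["tool_rot"]);print(np.round(s["tool_pos"],4),"F tool",(np.array(s["wrist_force"])@R).round(1),"T tool",(np.array(s["torque"])@R).round(2))
```

```text
[ 0.5551 -0.1856  0.1342] F tool [ 1.8  1.1 -0.8] T tool [0.01 1.14 0.07]
```

Call:
arm_command([
  {"slide":[0.5,0,0.9],"turn":0,"claw":255},
  {"slide":[0.5,0,0.9],"turn":0,"claw":255},
  {"slide":[0.5,0,0.9],"turn":0,"claw":255},
  {"slide":[0.5,0,0.9],"turn":0,"claw":255},
  {"slide":[0,0,0],"turn":0,"claw":255},
])

```text
t: 18.45
tool_pos: [0.5572, -0.1861, 0.1305]
tool_rot: [[0.983, -0.185, -0.0], [-0.185, -0.983, -0.0], [-0.0, 0.0, -1.0]]
wrist_force: [2.9, -0.7, -0.2]
width: 0.0392
finger_force: 40.8
```

Call:
arm_command([
  {"slide":[0.5,0,0.9],"turn":0,"claw":255},
  {"slide":[0.5,0,0.9],"turn":0,"claw":255},
  {"slide":[0.5,0,0.9],"turn":0,"claw":255},
  {"slide":[0.5,0,0.9],"turn":0,"claw":255},
  {"slide":[0,0,0],"turn":0,"claw":255},
])

```text
t: 18.95
tool_pos: [0.5593, -0.1864, 0.127]
tool_rot: [[0.983, -0.185, -0.0], [-0.185, -0.983, -0.0], [-0.0, 0.0, -1.0]]
wrist_force: [2.9, -1.3, -0.1]
width: 0.0388
finger_force: 40.8
```

Call:
arm_command([
  {"slide":[0.5,0,0.9],"turn":0,"claw":255},
  {"slide":[0.5,0,0.9],"turn":0,"claw":255},
  {"slide":[0.5,0,0.9],"turn":0,"claw":255},
  {"slide":[0.5,0,0.9],"turn":0,"claw":255},
  {"slide":[0.5,0,0.9],"turn":0,"claw":255},
  {"slide":[0,0,0],"turn":0,"claw":255},
])

```text
t: 19.55
tool_pos: [0.5617, -0.1869, 0.1225]
tool_rot: [[0.983, -0.185, -0.0], [-0.185, -0.983, -0.0], [-0.0, 0.0, -1.0]]
wrist_force: [2.3, -0.5, 0.1]
width: 0.0393
finger_force: 40.8
```

Call:
arm_command([
  {"slide":[0.5,0,0.9],"turn":0,"claw":255},
  {"slide":[0.5,0,0.9],"turn":0,"claw":255},
  {"slide":[0.5,0,0.9],"turn":0,"claw":255},
  {"slide":[0.5,0,0.9],"turn":0,"claw":255},
  {"slide":[0,0,0],"turn":0,"claw":255},
])

```text
t: 20.05
tool_pos: [0.5637, -0.1872, 0.1189]
tool_rot: [[0.983, -0.185, -0.0], [-0.185, -0.983, -0.0], [-0.0, 0.0, -1.0]]
wrist_force: [2.8, -1.4, -0.4]
width: 0.0392
finger_force: 40.8
```

Run:
```python
from h import *
s,d=wrist();R=np.array(s["tool_rot"]);print(np.round(s["tool_pos"],4),"F tool",(np.array(s["wrist_force"])@R).round(1),"T tool",(np.array(s["torque"])@R).round(2))
g=cv2.cvtColor(d["frame"],cv2.COLOR_RGB2HSV);m=cv2.inRange(g,(100,120,20),(130,255,255))
n,l,st,_=cv2.connectedComponentsWithStats(m);
for i in range(1,n):
    if st[i][4]>2000 and st[i][0]>200: print(st[i])
i=max(range(1,n),key=lambda i:st[i][4]*(st[i][0]>200))
for v in range(st[i][1],st[i][1]+st[i][3],8):
    xs=np.nonzero(l[v]==i)[0];print(v,xs.min(),xs.max(),end="; ")
print(); print("gray col, rows 190-250:",cv2.cvtColor(d["frame"],cv2.COLOR_RGB2GRAY)[190:250:2,276:372:6])
```

```text
[ 0.5637 -0.1872  0.1189] F tool [3.  0.8 0.4] T tool [-0.1   1.1   0.05]
[  269   232   106   117 10528]
232 283 358; 240 281 361; 248 280 362; 256 279 364; 264 278 365; 272 277 365; 280 274 368; 288 274 369; 296 272 370; 304 272 371; 312 271 372; 320 269 373; 328 269 374; 336 270 373; 344 272 370; 
gray col, rows 190-250: [[117 117 118 118 117 116 117 116 116 117 117 116 116 116 116 116]
 [114 113 114 114 114 115 115 114 115 115 116 116 116 116 116 116]
 [111 110 110 110 110 111 111 111 110 110 111 111 111 111 111 112]
 [114 115 113 113 113 112 111 111 110 111 110 109 109 109 109 109]
 [116 116 115 115 115 115 114 114 114 114 114 112 112 113 113 113]
 [113 113 112 113 113 113 113 113 113 113 113 113 114 113 113 114]
 [115 114 113 113 113 113 113 112 112 112 111 111 112 111 112 112]
 [114 113 113 113 113 113 113 113 113 113 113 112 112 112 112 113]
 [113 113 113 113 113 113 113 113 114 112 113 113 112 113 112 113]
 [115 115 114 114 114 114 114 114 114 114 113 112 113 113 113 113]
 [114 114 113 113 114 114 113 113 113 114 114 113 114 113 113 114]
 [113 113 113 112 112 112 111 111 112
[... 536 characters left out ...]
 105 105  84  90 108  95 103]
 [101  94  89  87  72  67  95  85  64  99  92  65  70  98  88  99]
 [102  69  62  56  54  54  62  55  56  69  56  54  57  67  65 101]
 [102  54  50  51  50  50  50  50  51  51  48  50  50  50  54 101]
 [102  52  51  50  50  49  50  50  50  51  49  49  50  51  52 102]
 [103  53  50  49  51  50  51  51  51  50  50  49  50  50  51 102]
 [108  51  50  50  50  51  51  51  51  50  50  49  51  51  50 105]
 [115  50  50  50  51  50  50  51  51  50  52  50  51  50  50 113]
 [115  51  51  51  50  49  50  51  51  51  50  50  50  50  51 114]
 [114  51  50  51  51  50  49  50  51  51  51  50  50  51  51 113]
 [113  52  50  50  51  51  50  51  51  51  50  51  51  50  50 114]]
```

Call:
arm_command([
  {"slide":[0.5,0,0.9],"turn":0,"claw":255},
  {"slide":[0.5,0,0.9],"turn":0,"claw":255},
  {"slide":[0.5,0,0.9],"turn":0,"claw":255},
  {"slide":[0,0,0],"turn":0,"claw":255},
])

```text
t: 20.5
tool_pos: [0.5652, -0.1875, 0.1163]
tool_rot: [[0.983, -0.185, -0.0], [-0.185, -0.983, -0.0], [-0.0, 0.0, -1.0]]
wrist_force: [2.6, -0.2, -0.3]
width: 0.0395
finger_force: 40.8
```

Call:
arm_command([
  {"slide":[0.5,0,0.9],"turn":0,"claw":255},
  {"slide":[0.5,0,0.9],"turn":0,"claw":255},
  {"slide":[0.5,0,0.9],"turn":0,"claw":255},
  {"slide":[0,0,0],"turn":0,"claw":255},
])

```text
t: 20.9
tool_pos: [0.5666, -0.1878, 0.1135]
tool_rot: [[0.983, -0.185, -0.0], [-0.185, -0.983, -0.0], [-0.0, 0.0, -1.0]]
wrist_force: [2.1, 0.2, -0.1]
width: 0.0394
finger_force: 40.8
```

Call:
arm_command([
  {"slide":[0.5,0,0.9],"turn":0,"claw":255},
  {"slide":[0.5,0,0.9],"turn":0,"claw":255},
  {"slide":[0,0,0],"turn":0,"claw":255},
])

```text
t: 21.2
tool_pos: [0.5669, -0.1879, 0.1133]
tool_rot: [[0.983, -0.185, -0.001], [-0.185, -0.983, -0.0], [-0.001, 0.0, -1.0]]
wrist_force: [-4.1, 2.5, 7.3]
width: 0.0397
finger_force: 41.7
```

It stopped firmly at the expected height: the shoulder is at about 0.1075 and the slot mouth at about 0.108. I'll give it a slight extra press, ease off, and open.

Call:
arm_command([
  {"slide":[0.5,0,0.9],"turn":0,"claw":255},
  {"slide":[0.5,0,0.9],"turn":0,"claw":255},
  {"slide":[0,0,0],"turn":0,"claw":255},
  {"slide":[0,0,0],"turn":0,"claw":255},
])

```text
t: 21.6
tool_pos: [0.567, -0.188, 0.1132]
tool_rot: [[0.983, -0.184, -0.002], [-0.184, -0.983, -0.0], [-0.002, 0.001, -1.0]]
wrist_force: [-10.8, 7.4, 16.1]
width: 0.039
finger_force: 42.7
```

Call:
arm_command([
  {"slide":[-1,0,-1.8],"turn":0,"claw":255},
  {"slide":[0,0,0],"turn":0,"claw":120},
  {"slide":[0,0,0],"turn":0,"claw":100},
  {"slide":[0,0,0],"turn":0,"claw":80},
  {"slide":[0,0,0],"turn":0,"claw":60},
  {"slide":[0,0,0],"turn":0,"claw":40},
  {"slide":[0,0,0],"turn":0,"claw":20},
  {"slide":[0,0,0],"turn":0,"claw":20},
  {"slide":[0,0,0],"turn":0,"claw":20},
  {"slide":[0,0,0],"turn":0,"claw":20},
])

```text
t: 22.6
tool_pos: [0.5676, -0.188, 0.1119]
tool_rot: [[0.983, -0.185, 0.0], [-0.185, -0.983, -0.0], [0.0, 0.0, -1.0]]
wrist_force: [0.1, 0.2, 0.3]
width: 0.0786
finger_force: 0.0
```

Released. I'll lift straight up, clear of it, and look.

Call:
arm_command([
  {"slide":[0,0,-3],"turn":0,"claw":20},
  {"slide":[0,0,-8],"turn":0,"claw":20},
  {"slide":[0,0,-15],"turn":0,"claw":20},
  {"slide":[0,0,-20],"turn":0,"claw":20},
  {"slide":[0,0,-20],"turn":0,"claw":20},
  {"slide":[0,0,-20],"turn":0,"claw":20},
  {"slide":[0,0,-15],"turn":0,"claw":20},
  {"slide":[0,0,0],"turn":0,"claw":20},
  {"slide":[0,0,0],"turn":0,"claw":20},
])

```text
t: 23.5
tool_pos: [0.5676, -0.1878, 0.2128]
tool_rot: [[0.983, -0.185, 0.0], [-0.185, -0.983, 0.0], [0.0, -0.0, -1.0]]
wrist_force: [0.2, 0.1, -0.8]
width: 0.0784
finger_force: 0.0
```

Run:
```python
from h import *
s,d=wrist(); print(s["t"],np.round(s["tool_pos"],4),np.round(s["wrist_force"],1))
e=bot.get_image("scene")["frame"][:,:,::-1]
a=cv2.resize(d["frame"][100:400,200:440,::-1],(400,500)); b=cv2.resize(e[150:270,200:296],(400,500))
cv2.imwrite("pics/w8.png",np.hstack([a,b]))
```

```text
23.5 [ 0.5676 -0.1878  0.2128] [ 0.2  0.1 -0.8]
```

View pics/w8.png

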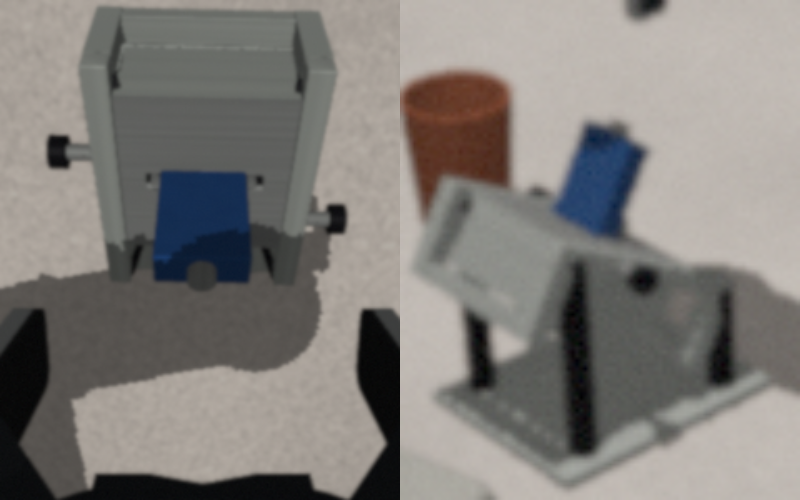

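The carrier sits square on the face with the slot ends showing evenly at (150,180) and (258,180). No steel shows, and the robot is clear.

```bash
python3 -c "
from cell import bot
print(bot.job_done())"
```

```text
the job is handed in; nothing more can be done
None
```

The middle-sized blade is in the rack's slot, leaning with the rack with its carrier home on the face; it jammed once part-way (wrist force about 47 N, under the 120 N limit) and was freed, then released, and the job was handed in after about 24 s with the robot clear.

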